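# Index the loading carousel and load its empty nest

## Robot

A 6-joint arm with a two-finger parallel gripper is mounted at the origin on the work surface; the furniture and walls round the work are solid. World frame = base frame: x ahead of the robot, y to its left, z up, the work surface at z = 0. Lengths are in m, angles in rad, forces in N, time in s.
With the tool pointing down it reaches from about 0.35 to 0.775 m from the base axis. Payload 7.3 kg.
Tool frame: the origin (TCP) lies between the finger pads; the fingertips stand 25 mm ahead of it and the grasp point (between the pads) lies 6 mm ahead of it; y points along the fingers, z is the direction in which the jaws open and shut, and the axes are right-handed (so a half turn about y gives the same grasp; the last joint's range is limited). The gripper opens to 92 mm and grips with 3 to 60 N. Pads are 19 mm wide; open, the fingers measure 130 mm over their backs; the gripper's body (75 mm by 190 mm) begins 47 mm behind the grasp point.
Start: joints at [1.157, 0.342, 1.524, -0, 1.275, -0.146], TCP at [0.139, 0.506, 0.252] pointing down, gripper open.
Joint ranges: [-2.53, 2.53], [-0.77, 2.02], [0.04, 2.7], [-1, 4.14], [0.28, 2.66], [-3.11, 3.11]. Speed limits (rad/s): [2.57, 2.57, 3.14, 3.14, 3.14, 3.14].

## Interface

Orientations are given as [roll, pitch, yaw] about the fixed x, y, z axes, in that order (R = Rz(yaw) Ry(pitch) Rx(roll)).
In Python, from cell import sensors, read_camera, hand_in gives the robot as it stands. The module is installed in compiled form; this text tells all that it offers.
- The arm moves only by the tool send_rows, never from a script. Its argument "motion" is a list that holds one entry, the list of rows, each a list of 4 numbers: the shift along the tool's x, y, z in m, then the turn about the tool's y in degrees. In form: [[[tx, ty, tz, twist], ...]]. A call has 1 to 8 rows; each row is the pose to reach, as a shift and turn from the pose measured when the call began, along the tool's axes at that moment; what a row does not reach only later rows make up. A row lasts 1/10 s, in which the tool goes at most 50 mm and 8.59 degrees, less where a joint would pass 70% of its speed; a pose out of reach is approached as far as the arm can. A call with a gripper value outside its range is refused whole. "gripper" is the opening, from 0 (shut) to 1 (fully open), set as the call begins (left out, the last holds). The fingers move at their own pace and stop on an object; "grip_force" is the grip in N (left out, the last holds). Time passes only in rows, so rows that repeat a pose let the fingers close. It gives the time, the measured TCP pose, the force and the opening at its end, in the units of the state.
- sensors.observe(): the state, without advancing time (a new reading comes with each control period).
- read_camera(name): name is "scene" or "top" or "wrist"; returns a dict with "frame" (420x560x3 uint8, red, green, blue), "fx", "fy", "cx", "cy" (pixels), "extrinsics" (4x4, takes a point from world to camera coordinates). Camera axes: x right, y up, looking along -z (the intrinsics and any distortion apply to the point x, -y, -z); pixel columns grow to the right and rows downward; lengths in m; the calibration is good to about 2 mm. A picture is of the moment at which its call begins. There is no depth.
- hand_in(): hands the job in, once; it reports no verdict.
The state is a dict: "time": time; "qpos": joint angles; "qvel": joint speeds; "joint_efforts": joint torques, N m; "tool_pos": TCP position; "tool_rot": TCP orientation; "contact_force": force on the tool from outside, world axes, zero at the start; "torque": the same for the moment, N m; "opening": finger opening in m.
Only numpy, scipy, OpenCV 4.12 (cv2) and the standard library are available. Lean on these libraries where they do the work, as an engineer would, in place of code of your own. Each camera call takes 0.05 s, during which the arm holds its last target.

## Task

On the round loading carousel, push one of the two upright posts to turn the plate clockwise (seen from above) until the index pin on the bracket behind it drops by itself into the plate's hole and locks the plate; leave the pin itself alone. Prove the lock by leaning on with about 10 N for half a second (never more than 15 N at any time, the pin bends), let go, then pick up the black clock movement from the bench and seat it flat, dial shaft up, in the carousel's empty nest at the front, without pressing it down hard. Do not disturb the other things on the bench.

Things in the scene. Friction and masses are not known exactly. Their poses are not given: they have to be found in the camera images.
- carousel_base: Fixed grey round foot, 312 mm across, 18 mm high. Origin on the turning axis at bench height, z up; its +x points to the plunger bracket, roughly away from the robot. When locked, the plate's yaw equals this yaw within 0.18 rad: bracket and hole were both set by hand, so the lock is found by feel, when the pin drops and the plate suddenly resists (0.02 rad of play).
- carousel: Turning aluminium plate, 290 mm across, top face 36 mm above the bench; drag 2 to 6 N at a post. Origin on the axis at bench height. In its frame: index hole (14 mm, black spot in brass ring) 115 mm out, adjusted by hand to within 0.09 rad of +x, empty nest at x -85 mm, loaded nests at y +-85 mm, hub 44 mm wide. It starts 0.3 to 1.05 rad anticlockwise (positive yaw) of locked.
- left_post (a point): Centre of the top of one steel push post on the plate: 12 mm diameter, top 81 mm above the bench (45 mm above the plate). It stands 125 mm from the turning axis, 135 degrees anticlockwise from the plate's own +x, midway between the empty nest and a loaded one.
- right_post (a point): The same on the other post, at 225 degrees anticlockwise from the plate's own +x.
- index_pin: Loose steel pin, 10 mm diameter, 39 mm long below its brass weight (30 mm wide, 35 mm high), upright in a fixed dark steel bracket (64 mm high) 115 mm from the turning axis. Origin at its tip. It starts riding on the plate (tip 36 mm above the bench); it drops by its weight into the hole, home at 25 mm (weight on the bracket). It may jump the hole if the plate passes faster than 40 mm/s.
- nest (a point): Centre of the empty nest's floor pad (44 mm square, 42 mm above the bench, 6 mm above the plate), turns with the plate, same axes. The nest is 61 mm square inside, sides along the plate's x and y: 2.5 mm clearance round a movement. Only L-shaped corner guides (legs 10 mm, 5 mm thick, tops 8 mm above the pad) bound it, leaving 41 mm free for fingers in the middle of each side.
- movement: Loose black clock movement, flat on the bench right of the carousel: 56 x 56 mm, 15 mm high, with a brass shaft (8 mm wide, 6 mm off centre along its +x) up to 32 mm. Origin at the centre of its underside, x and y along its sides, z up. About 60 g. It may be seated any of the four ways round.
- parts_tin: Bystander: round grey screw-lid tin, 60 mm diameter, 26 mm high, origin under its centre.
- cell: Bystander: upright battery cell, 27 mm diameter, 50 mm high, origin under its centre.
- press_block: Bystander: beech press block, 45 x 60 x 35 mm, origin under its centre.
There are look-alikes about, which are no part of the job. Several things look just like the movement: the one meant starts farthest to the robot's right.

How it is judged:
On the way, in this order (a step that is already met when the one before it is completed fails the run):
1. the index pin has dropped home into the hole and the locked plate is pushed against it with at least 6 N (z of index_pin in the frame of carousel_base below 0.028 m and contact force between the fingers and carousel above 6 N), for 0.3 s.
2. the movement sits flat in the empty nest (horizontal distance between movement and nest below 0.0055 m and z of movement in the frame of nest between -0.003 and 0.003 m and angle between movement's own z axis and vertical below 0.06 rad), for 0.2 s.
At the end, for the whole second after the job is handed in: The index pin is home in the plate's hole (tip less than 28 mm above the bench), the movement lies flat (within 0.06 rad) on the floor of the empty nest (within 3 mm in height and 5.5 mm of its centre), released, and movement and plate are at rest (all of step 2 and z of index_pin in the frame of carousel_base below 0.028 m and linear speed of movement below 0.02 m/s and angular speed of carousel below 0.05 rad/s and contact force between the fingers and movement below 0.1 N); the robot touches nothing.
It fails at once if the robot presses on the carousel with more than 15 N (contact force between any of the fingers, the arm and carousel above 15 N).
It fails at once if the robot touches the index pin (contact force between any of the fingers, the arm and index_pin above 0.5 N).
It fails at once if the movement is pressed onto the carousel with more than 20 N (contact force between movement and carousel above 20 N).
It fails at once if a bystander is disturbed (moved more than 15 mm) (distance of any of parts_tin, cell, press_block from where it was at the start of the episode above 0.015 m).
It also fails if it takes over 72 s, if anything falls off the work surface, if the arm or the gripper's body presses on something with over 40 N, if the wrist force passes 120 N, or if a joint passes its speed limit or range.

## Working session

There is one attempt and no reset: what is moved stays moved. The work goes in short steps, Python scripts to look and compute and a tool call to move; the robot and the scene stay as the last step left them, time stands still between calls to the robot, and variables do not carry over. Pictures are saved under pics/ and viewed, and the job is handed in when it is done.

Besides the shell and the picture viewer there is one more tool, called after "Emit:" in YAML: its name, and indented under it one key for each argument. send_rows: Moves the arm, as the interface text tells. Its arguments: {"type":"object","properties":{"motion":{"type":"array"},"gripper":{"type":"number"},"grip_force":{"type":"number"}},"required":["motion"]}

```bash
ls; mkdir -p pics
cat > h.py <<'E'
import numpy as np, cv2
from cell import sensors, read_camera, hand_in
def snap(n,fn):
    c=read_camera(n); cv2.imwrite(f'pics/{fn}.png',c['frame'][:,:,::-1]); 
    np.savez(f'pics/{fn}.npz',**{k:np.array(c[k]) for k in c}); return c
def load(fn):
    d=np.load(f'pics/{fn}.npz'); return {k:d[k] for k in d}
def ray(c,u,v):
    E=c['extrinsics'];R=E[:3,:3];t=E[:3,3]
    d=np.array([(u-c['cx'])/c['fx'],-(v-c['cy'])/c['fy'],-1.0])
    return -R.T@t, R.T@d
def onz(c,u,v,z):
    o,d=ray(c,u,v); s=(z-o[2])/d[2]; return o+s*d
def proj(c,p):
    E=c['extrinsics'];q=E[:3,:3]@np.array(p)+E[:3,3]
    return np.array([c['cx']+c['fx']*q[0]/-q[2], c['cy']+c['fy']*(-q[1])/-q[2]])
def tri(obs):
    A=np.zeros((3,3));b=np.zeros(3)
    for c,u,v in obs:
        o,d=ray(c,u,v);d=d/np.linalg.norm(d);P=np.eye(3)-np.outer(d,d);A+=P;b+=P@o
    x=np.linalg.solve(A,b); 
    return x
E
python3 - <<'E'
from h import *
for n in ['scene','top','wrist']:
    c=snap(n,n+'0'); print(n,c['fx'],c['fy'],c['cx'],c['cy'],[k for k in c]); o,d=ray(c,c['cx'],c['cy']); print(o.round(3),d.round(3))
s=sensors.observe(); print(s)
E
```

```text
pics
scene 415.29724081486586 415.29724081486586 282.44279342930975 213.27925466837542 ['frame', 'fx', 'fy', 'cx', 'cy', 'extrinsics']
[0.177 0.462 0.737] [ 0.363 -0.556 -0.748]
top 426.7636729145262 426.7636729145262 284.3695246208591 209.3382247466679 ['frame', 'fx', 'fy', 'cx', 'cy', 'extrinsics']
[ 0.41  -0.023  1.026] [ 0.079 -0.016 -0.997]
wrist 366.0243813084287 366.0243813084287 283.67223507104666 210.1785885754295 ['frame', 'fx', 'fy', 'cx', 'cy', 'extrinsics']
[0.075 0.524 0.384] [ 0.238 -0.068 -0.969]
{'time': 0.15, 'qpos': array([ 1.15695376e+00,  3.42557015e-01,  1.52476869e+00,  2.48504454e-06,
        1.27539207e+00, -1.46015805e-01]), 'qvel': array([-0.00081683, -0.00185165, -0.00141356,  0.00081688,  0.00050538,
       -0.00015809]), 'joint_efforts': array([ 1.57629853e-03, -4.31470442e+01, -2.44351459e+01,  7.17856642e-02,
        5.38711273e-02, -6.13419706e-05]), 'tool_pos': array([0.13881353, 0.5060445 , 0.25121762]), 'tool_rot': array([-1.57190913e+00,  1.66053536e-04, -2.67827577e-01]), 'contact_force': array([-0.21725267, -0.45167814, -0.11293768]), 'torque': array([ 0.0007437 , -0.01562323, -0.0132502 ]), 'opening': 0.09181501055507815}
```

View pics/top0.png

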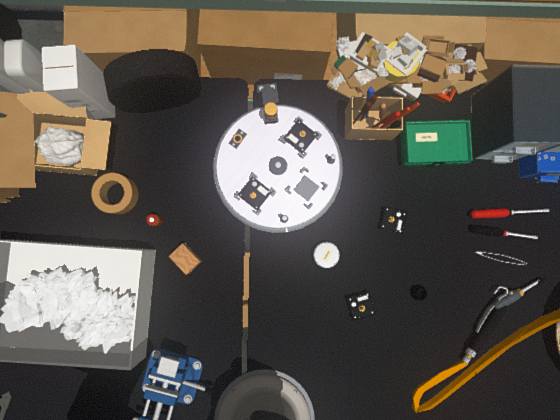

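View pics/scene0.png

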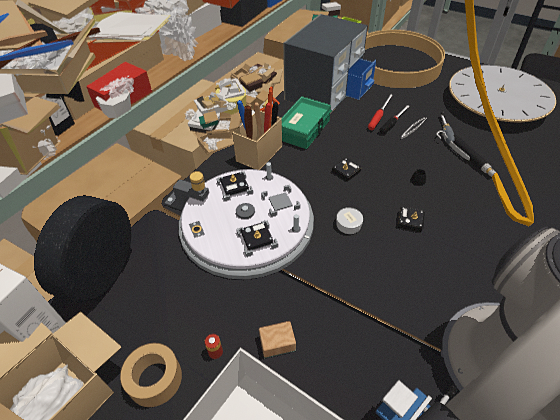

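View pics/wrist0.png

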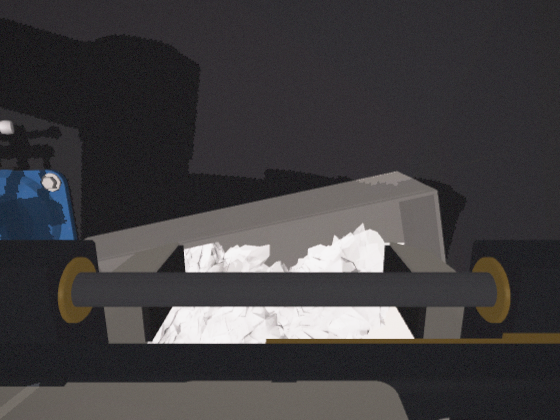

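The top view shows the carousel at (278,167), with the index hole at (238,138) and the posts near (330,159) and (284,219). The empty nest is at (307,188). The movement look-alikes are (393,219) and (360,305) on the bench, plus two loaded in nests at (302,135) and (253,194). The one farthest right (smallest y) should be (393,219), so I'll zoom in on it.

Run:
```python
from h import *
c=load('top0')
f=c['frame'][:,:,::-1]
cv2.imwrite('pics/ca.png',cv2.resize(f[75:240,205:355],None,fx=3.6,fy=3.6,interpolation=cv2.INTER_CUBIC))
cv2.imwrite('pics/cb.png',cv2.resize(f[195:325,330:440],None,fx=4.5,fy=4.5,interpolation=cv2.INTER_CUBIC))
s=load('scene0')['frame'][:,:,::-1]
cv2.imwrite('pics/cc.png',cv2.resize(s[140:280,155:435],None,fx=2.8,fy=2.8,interpolation=cv2.INTER_CUBIC))
for n,u,v,z in [('movA',393,219,.015),('movB',360,305,.015),('hub',278,166,.036),('tin',326,255,.026),('cell',153,220,.05),('block',184,258,.035)]:
    print(n,onz(c,u,v,z).round(3))
```

```text
movA [ 0.472 -0.298  0.015]
movB [ 0.269 -0.22   0.015]
hub [ 0.59  -0.022  0.036]
tin [ 0.385 -0.138  0.026]
cell [0.458 0.26  0.05 ]
block [0.372 0.19  0.035]
```

View pics/ca.png

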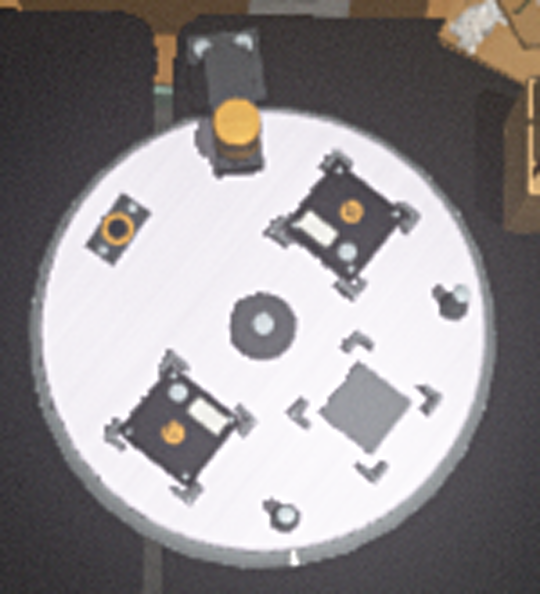

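View pics/cb.png

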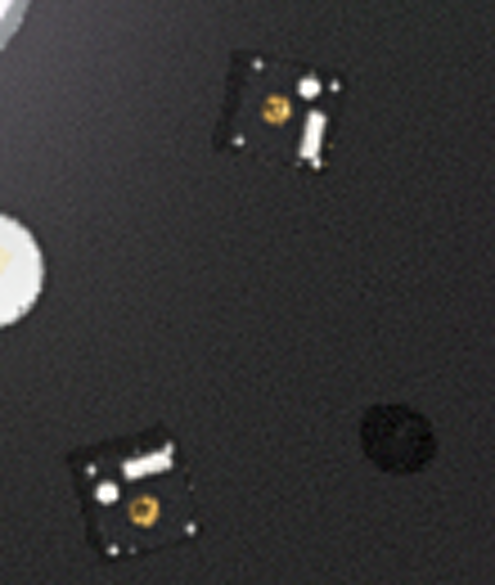

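View pics/cc.png

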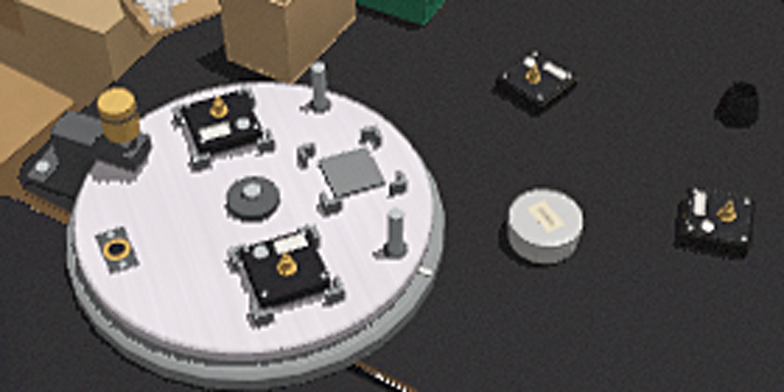

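Run:
```python
from h import *
t=load('top0');s=load('scene0')
def T(u,v):return (t,205+u/3.6,75+v/3.6)
def S(u,v):return (s,155+u/2.8,140+v/2.8)
P={}
for n,a,b in [('postR',(461,294),(319,67)),('postL',(287,514),(396,213)),('pad',(364,408),(351,171)),('hubdot',(263,322),(253,187)),('hole',(118,229),(117,250)),('pinTop',(238,119),(116,95))]:
    p=tri([T(*a),S(*b)]);P[n]=p; print(n,p.round(4), (proj(*[t],p)-T(*a)[1:]).round(1),(proj(s,p)-S(*b)[1:]).round(1))
# movement shaft: top crop 4.5 at (330,195)
p=tri([(t,330+276/4.5,195+108/4.5),(s,155+535/2.8,140+72/2.8)]);print('shaft',p.round(4))
# plate ellipse
f=t['frame'].astype(int); m=((f.min(2)>170)).astype(np.uint8); m[:, :205]=0;m[:,350:]=0;m[:90]=0;m[240:]=0
cs,_=cv2.findContours(m,0,2);k=cv2.convexHull(max(cs,key=cv2.contourArea))
pts=np.array([onz(t,*q[0],.036)[:2] for q in k]);
A=np.c_[2*pts,np.ones(len(pts))];x=np.linalg.lstsq(A,(pts**2).sum(1),rcond=None)[0];print('plate',x[:2],np.sqrt(x[2]+x[0]**2+x[1]**2))
ax=x[:2]
for n in P: 
    d=P[n][:2]-ax; print(n,np.hypot(*d).round(4),np.degrees(np.arctan2(d[1],d[0])).round(1))
s=sensors.observe()
from scipy.spatial.transform import Rotation as R
print(R.from_euler('xyz',s['tool_rot']).as_matrix().round(3))
```

```text
postR [ 0.6074 -0.1459  0.0759] [-0.1 -0.2] [0.2 0. ]
postL [ 0.4674 -0.039   0.0749] [-0.1 -0.2] [0.3 0. ]
pad [ 0.5396 -0.0884  0.0366] [-0.1 -0.3] [0.3 0. ]
hubdot [ 0.5916 -0.0222  0.0496] [0. 0.] [-0.1 -0. ]
hole [0.6556 0.0746 0.0302] [-0.1 -0.2] [0.2 0. ]
pinTop [ 0.7055 -0.0046  0.1094] [-0.  -0.1] [0.1 0. ]
shaft [ 0.4715 -0.2932  0.0197]
plate [ 0.58960192 -0.02173462] 0.14523784290034128
postR 0.1255 -81.8
postL 0.1234 -172.0
pad 0.0834 -126.9
hubdot 0.002 -14.3
hole 0.1167 55.6
pinTop 0.1172 8.4
[[ 0.964 -0.     0.265]
 [-0.265 -0.001  0.964]
 [-0.    -1.    -0.001]]
```

Yaw estimates from both posts and the pad agree at about 53°. The hole is at 55.6° and the pin at about 8.4°, so I need roughly 47° clockwise. I'll push the left post with the closed finger sides, following an arc. The movement is the one at (393,219), about (0.472,-0.298). The other, at (360,305), is farther left and out of reach. Moving to pre-push now.

Emit:
send_rows:
  motion:
    - [[0.34,0,-0.21,66.6],[0.34,0,-0.21,66.6],[0.34,0,-0.21,66.6],[0.34,0,-0.21,66.6],[0.34,0,-0.21,66.6],[0.34,0,-0.21,66.6],[0.34,0,-0.21,66.6],[0.34,0,-0.21,66.6]]
  gripper: 0
  grip_force: 20

```text
time: 0.95
tool_pos: [0.4121, 0.2118, 0.2514]
tool_rot: [-1.571, -0.001, -1.436]
contact_force: [0.3, 0.0, -0.2]
opening: 0.0323
```

```bash
cat >> h.py <<'E'
from scipy.spatial.transform import Rotation as Ro
def st():
    s=sensors.observe(); R=Ro.from_euler('xyz',s['tool_rot']).as_matrix(); return s,np.array(s['tool_pos']),R
def goto(p,xdeg=None):
    "print shift in tool axes and twist to reach p with tool x at world angle xdeg"
    s,q,R=st(); d=R.T@(np.array(p)-q); a=np.degrees(np.arctan2(R[1,0],R[0,0]))
    tw=None if xdeg is None else (a-xdeg+180)%360-180
    print('t',round(s['time'],2),'pos',q.round(4),'xang',a.round(2),'F',np.array(s['contact_force']).round(2),'open',round(s['opening'],4),'q6',s['qpos'].round(2))
    print('shift',d.round(4),'twist',tw)
E
python3 -c "
from h import *
goto([0.471,-0.067,0.2],-82)"
```

```text
t 0.95 pos [0.4121 0.2118 0.2514] xang -82.28 F [ 0.34  0.04 -0.21] open 0.0323 q6 [ 0.31  0.23  1.68 -0.    1.23  0.17]
shift [0.2841 0.0516 0.021 ] twist -0.2761301943192507
```

Emit:
send_rows:
  motion:
    - [[0.284,0,0.021,0],[0.284,0,0.021,0],[0.284,0,0.021,0],[0.284,0,0.021,0],[0.284,0,0.021,0],[0.284,0,0.021,0],[0.284,0,0.021,0]]

```text
time: 1.65
tool_pos: [0.4717, -0.0709, 0.2512]
tool_rot: [-1.571, -0.002, -1.441]
contact_force: [1.0, 1.2, -0.1]
opening: 0.0002
```

```bash
python3 -c "
from h import *
goto([0.471,-0.067,0.082],-82)
c=snap('wrist','w1');snap('top','t1')"
```

```text
t 1.65 pos [ 0.4717 -0.0709  0.2512] xang -82.57 F [ 0.99  1.2  -0.09] open 0.0002 q6 [-0.31  0.25  1.65 -0.    1.24 -0.44]
shift [-4.200e-03  1.692e-01 -1.000e-04] twist -0.5714358632050676
```

View pics/w1.png

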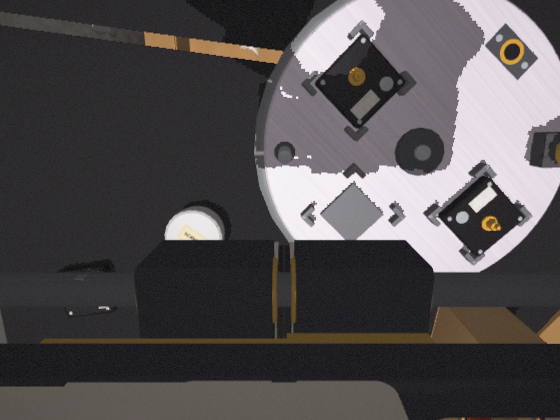

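The wrist view shows the post at (285,152), in line with the closed fingers at column 285. The pad is at (352,212). Descending now.

Emit:
send_rows:
  motion:
    - [[-0.004,0.05,0,0],[-0.004,0.09,0,0],[-0.004,0.13,0,0],[-0.004,0.16,0,0],[-0.004,0.169,0,0],[-0.004,0.169,0,0]]

```text
time: 2.35
tool_pos: [0.4694, -0.062, 0.0816]
tool_rot: [-1.575, 0.001, -1.437]
contact_force: [-0.5, -0.8, 0.2]
opening: 0.0005
```

```bash
python3 -c "
from h import *
goto([0.5896,-0.0217,0.082],-82)
c=snap('wrist','w2')"
```

```text
t 2.35 pos [ 0.4694 -0.062   0.0816] xang -82.31 F [-0.5  -0.83  0.25] open 0.0005 q6 [-0.29  0.47  1.87 -0.    0.8  -0.43]
shift [-0.0239 -0.0008  0.1245] twist -0.31143719179056006
```

View pics/w2.png

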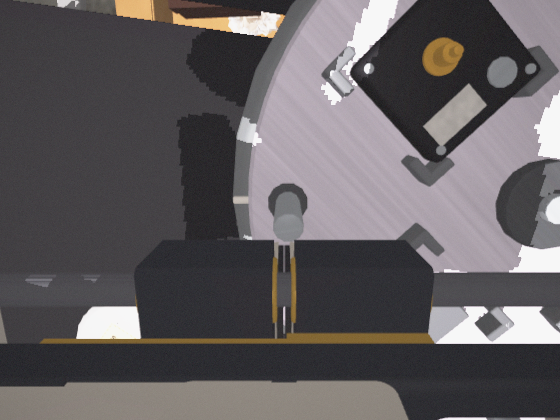

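```bash
cat >> h.py <<'E'
AX=np.array([0.5896,-0.0217,0.082])
def arc(degs):
    s,q,R=st(); C=R.T@(AX-q)
    for d in degs:
        r=np.radians(d); x,z=C[0],C[2]
        print(d,round(x-(x*np.cos(r)+z*np.sin(r)),4),round(z-(-x*np.sin(r)+z*np.cos(r)),4))
E
python3 -c "
from h import *
arc([1.3*i for i in range(1,9)])"
```

```text
1.3 -0.0028 -0.0005
2.6 -0.0056 -0.001
3.9000000000000004 -0.0085 -0.0014
5.2 -0.0113 -0.0017
6.5 -0.0142 -0.002
7.800000000000001 -0.017 -0.0022
9.1 -0.0199 -0.0023
10.4 -0.0227 -0.0024
```

Emit:
send_rows:
  motion:
    - [[-0.0028,0,-0.0005,1.3],[-0.0056,0,-0.001,2.6],[-0.0085,0,-0.0014,3.9],[-0.0113,0,-0.0017,5.2],[-0.0142,0,-0.002,6.5]]

```text
time: 2.9
tool_pos: [0.467, -0.0491, 0.0835]
tool_rot: [-1.57, -0.001, -1.552]
contact_force: [0.3, -4.0, 2.5]
opening: 0.0003
```

```bash
python3 -c "
from h import *
goto([0.5896,-0.0217,0.082],-82)
arc([1.2*i for i in range(1,9)])
"
```

```text
t 2.9 pos [ 0.467  -0.0491  0.0835] xang -88.93 F [ 0.31 -3.96  2.54] open 0.0003 q6 [-0.27  0.46  1.89 -0.    0.79 -0.28]
shift [-0.0251  0.0015  0.1231] twist -6.932246696996799
1.2 -0.0026 -0.0005
2.4 -0.0052 -0.0009
3.5999999999999996 -0.0078 -0.0013
4.8 -0.0104 -0.0017
6.0 -0.013 -0.002
7.199999999999999 -0.0156 -0.0022
8.4 -0.0182 -0.0023
9.6 -0.0209 -0.0025
```

Contact at about 4 N, which fits the drag. Continuing along the arc.

Emit:
send_rows:
  motion:
    - [[-0.0026,0.0005,-0.0005,1.2],[-0.0052,0.001,-0.0009,2.4],[-0.0078,0.001,-0.0013,3.6],[-0.0104,0.001,-0.0017,4.8],[-0.013,0.001,-0.002,6.0],[-0.0156,0.001,-0.0022,7.2]]

```text
time: 3.5
tool_pos: [0.4647, -0.0334, 0.0825]
tool_rot: [-1.57, -0.001, -1.68]
contact_force: [0.9, -4.1, 3.9]
opening: 0.0005
```

```bash
python3 -c "
from h import *
goto([0.5896,-0.0217,0.082],-82)
arc([1.2*i for i in range(1,9)])
"
```

```text
t 3.5 pos [ 0.4647 -0.0334  0.0825] xang -96.23 F [ 0.93 -4.11  3.87] open 0.0005 q6 [-0.24  0.46  1.9  -0.    0.78 -0.13]
shift [-0.0252  0.0007  0.1229] twist -14.231512896637867
1.2 -0.0026 -0.0005
2.4 -0.0052 -0.0009
3.5999999999999996 -0.0078 -0.0013
4.8 -0.0104 -0.0017
6.0 -0.013 -0.002
7.199999999999999 -0.0156 -0.0022
8.4 -0.0182 -0.0024
9.6 -0.0208 -0.0025
```

Emit:
send_rows:
  motion:
    - [[-0.0026,0,-0.0005,1.2],[-0.0052,0,-0.0009,2.4],[-0.0078,0,-0.0013,3.6],[-0.0104,0,-0.0017,4.8],[-0.013,0,-0.002,6.0],[-0.0156,0,-0.0022,7.2],[-0.0182,0,-0.0024,8.4],[-0.0208,0,-0.0025,9.6]]

```text
time: 4.3
tool_pos: [0.4643, -0.0122, 0.0824]
tool_rot: [-1.57, -0.001, -1.849]
contact_force: [-1.1, -3.7, 3.7]
opening: 0.0003
```

Emit:
send_rows:
  motion:
    - [[-0.0026,0,-0.0005,1.2],[-0.0052,0,-0.0009,2.4],[-0.0078,0,-0.0013,3.6],[-0.0104,0,-0.0017,4.8],[-0.013,0,-0.002,6.0],[-0.0156,0,-0.0022,7.2],[-0.0182,0,-0.0024,8.4],[-0.0208,0,-0.0025,9.6]]

```text
time: 5.1
tool_pos: [0.4674, 0.0087, 0.0823]
tool_rot: [-1.57, -0.001, -2.018]
contact_force: [-1.8, -3.1, 4.0]
opening: 0.0005
```

```bash
python3 -c "
from h import *
goto([0.5896,-0.0217,0.082],-82)
arc([1*i for i in range(1,9)])
snap('top','t2');c=snap('scene','s2')
f=c['frame'][:,:,::-1]
cv2.imwrite('pics/s2c.png',cv2.resize(f[140:280,155:355],None,fx=3.5,fy=3.5,interpolation=cv2.INTER_CUBIC))
"
```

```text
t 5.1 pos [0.4674 0.0087 0.0823] xang -115.63 F [-1.81 -3.14  3.96] open 0.0005 q6 [-0.14  0.46  1.89 -0.    0.79  0.3 ]
shift [-0.0254  0.0004  0.1233] twist -33.63300333165071
1 -0.0022 -0.0004
2 -0.0043 -0.0008
3 -0.0065 -0.0012
4 -0.0087 -0.0015
5 -0.0108 -0.0017
6 -0.013 -0.002
7 -0.0152 -0.0022
8 -0.0174 -0.0023
```

View pics/s2c.png

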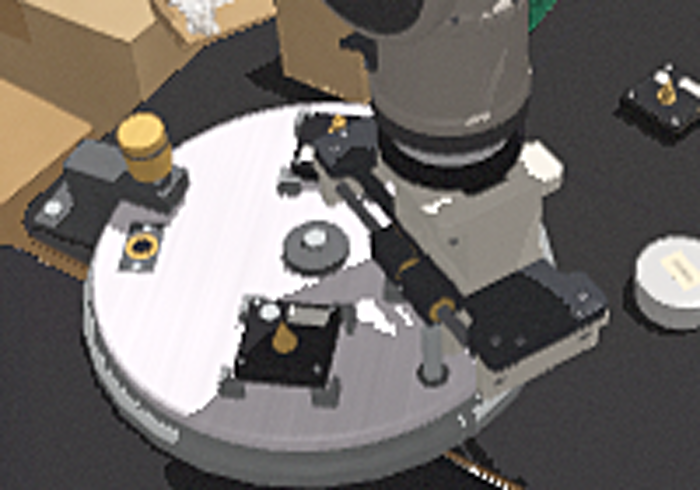

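View pics/t2.png

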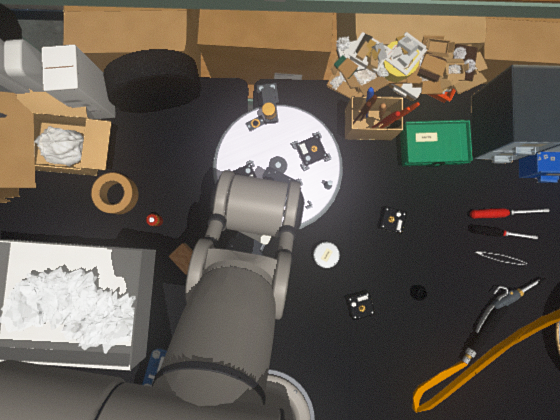

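```bash
python3 -c "
from h import *
t=load('t2');s=load('s2')
f=t['frame'][:,:,::-1]
cv2.imwrite('pics/t2c.png',cv2.resize(f[75:145,225:300],None,fx=8,fy=8,interpolation=cv2.INTER_CUBIC))
p=onz(s,155+142/3.5,140+246/3.5,.036);print(p,np.degrees(np.arctan2(p[1]+.0217,p[0]-.5896)))
p=onz(load('scene0'),155+117/2.8,140+250/2.8,.036);print(p,np.degrees(np.arctan2(p[1]+.0217,p[0]-.5896)))
"
```

```text
[0.69077175 0.03592207 0.036     ] 29.66354773011349
[0.65208829 0.07796567 0.036     ] 57.91314851744764
```

View pics/t2c.png

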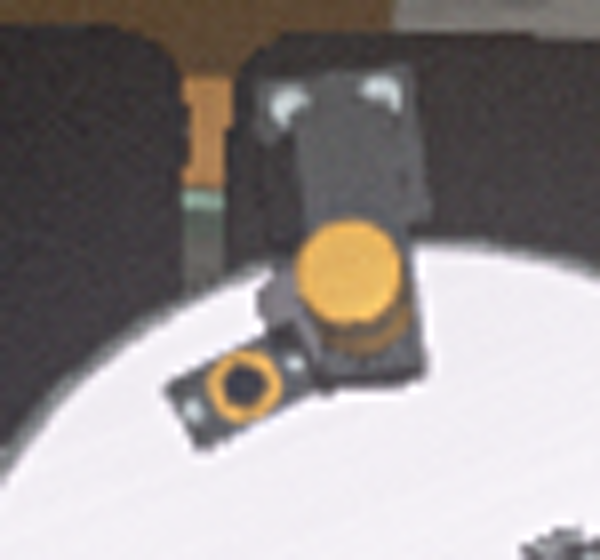

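About 20° is left (hole at about 28°, pin at about 8.4°). I'll go 9.6° more at 27 mm/s, then slow down.

Emit:
send_rows:
  motion:
    - [[-0.0026,0,-0.0005,1.2],[-0.0052,0,-0.0009,2.4],[-0.0078,0,-0.0013,3.6],[-0.0104,0,-0.0017,4.8],[-0.013,0,-0.002,6.0],[-0.0156,0,-0.0022,7.2],[-0.0182,0,-0.0024,8.4],[-0.0208,0,-0.0025,9.6]]

```text
time: 6.0
tool_pos: [0.4741, 0.0291, 0.0822]
tool_rot: [-1.571, -0.001, -2.186]
contact_force: [-1.4, -2.5, 2.2]
opening: 0.0002
```

```bash
python3 -c "
from h import *
goto([0.5896,-0.0217,0.082],-82)
arc([.5*i for i in range(1,9)])
t=snap('top','t3')
f=t['frame'][:,:,::-1]
cv2.imwrite('pics/t3c.png',cv2.resize(f[75:145,225:300],None,fx=8,fy=8,interpolation=cv2.INTER_CUBIC))
"
```

```text
t 6.0 pos [0.4741 0.0291 0.0822] xang -125.27 F [-1.38 -2.52  2.22] open 0.0002 q6 [-0.1   0.47  1.87 -0.    0.8   0.52]
shift [-0.0252  0.0002  0.1237] twist -43.270129008103765
0.5 -0.0011 -0.0002
1.0 -0.0022 -0.0004
1.5 -0.0032 -0.0006
2.0 -0.0043 -0.0008
2.5 -0.0054 -0.001
3.0 -0.0065 -0.0011
3.5 -0.0076 -0.0013
4.0 -0.0087 -0.0015
```

View pics/t3c.png

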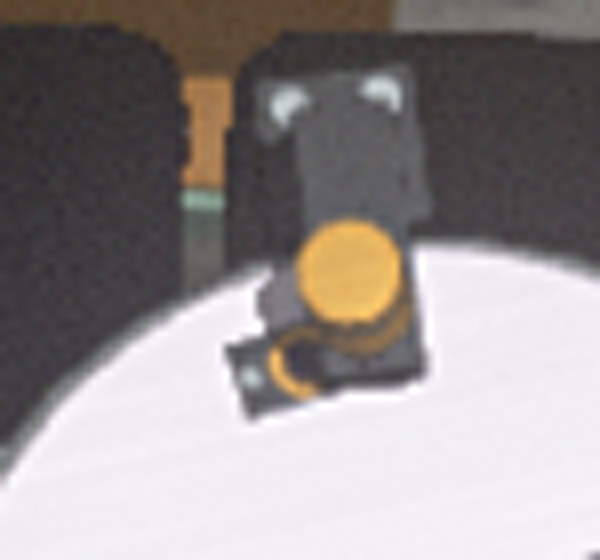

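Emit:
send_rows:
  motion:
    - [[-0.0016,0,-0.0003,0.7],[-0.0031,0,-0.0006,1.4],[-0.0045,0,-0.0008,2.1],[-0.0061,0,-0.0011,2.8],[-0.0076,0,-0.0013,3.5],[-0.0092,0,-0.0016,4.2]]

```text
time: 6.65
tool_pos: [0.4782, 0.038, 0.0822]
tool_rot: [-1.571, -0.001, -2.262]
contact_force: [-2.3, -3.1, 2.5]
opening: 0.0007
```

Emit:
send_rows:
  motion:
    - [[-0.0011,0,-0.0002,0.5],[-0.0022,0,-0.0004,1.0],[-0.0032,0,-0.0006,1.5],[-0.0043,0,-0.0008,2.0]]

```text
time: 7.05
tool_pos: [0.4804, 0.042, 0.0821]
tool_rot: [-1.571, -0.0, -2.297]
contact_force: [-1.9, -1.4, 3.2]
opening: 0.0007
```

```bash
python3 -c "
from h import *
goto([0.5896,-0.0217,0.082],-82)
t=snap('top','t4')
f=t['frame'][:,:,::-1]
cv2.imwrite('pics/t4c.png',cv2.resize(f[75:145,225:300],None,fx=8,fy=8,interpolation=cv2.INTER_CUBIC))
"
```

```text
t 7.05 pos [0.4804 0.042  0.0821] xang -131.63 F [-1.94 -1.37  3.19] open 0.0007 q6 [-0.07  0.48  1.85 -0.    0.81  0.66]
shift [-2.490e-02  1.000e-04  1.239e-01] twist -49.63309830682525
```

View pics/t4c.png

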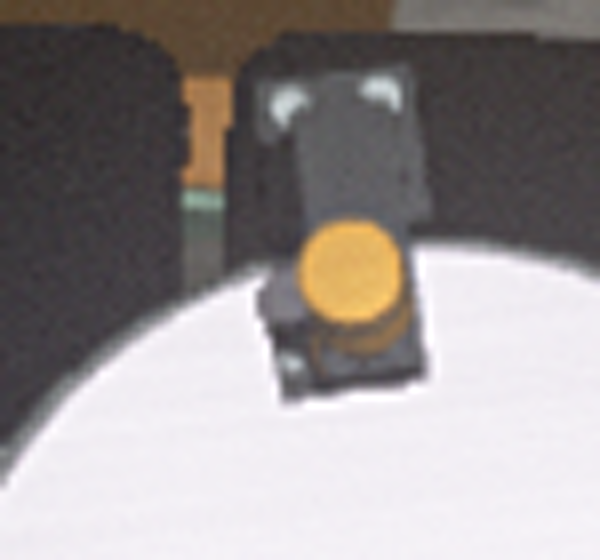

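Emit:
send_rows:
  motion:
    - [[-0.0011,0,-0.0002,0.5],[-0.0022,0,-0.0004,1.0],[-0.0032,0,-0.0006,1.5]]

```text
time: 7.4
tool_pos: [0.4822, 0.0451, 0.0821]
tool_rot: [-1.571, -0.0, -2.325]
contact_force: [-1.9, -2.1, 1.9]
opening: 0.0005
```

Emit:
send_rows:
  motion:
    - [[-0.0011,0,-0.0002,0.5],[-0.0022,0,-0.0004,1.0]]

```text
time: 7.6
tool_pos: [0.4835, 0.0471, 0.082]
tool_rot: [-1.571, 0.0, -2.343]
contact_force: [-0.7, -1.3, 1.1]
opening: 0.0004
```

Emit:
send_rows:
  motion:
    - [[-0.0011,0,-0.0002,0.5],[-0.0022,0,-0.0004,1.0]]

```text
time: 7.8
tool_pos: [0.4848, 0.0491, 0.082]
tool_rot: [-1.571, 0.0, -2.361]
contact_force: [-1.0, -1.0, 1.1]
opening: 0.0007
```

Emit:
send_rows:
  motion:
    - [[-0.0011,0,-0.0002,0.5],[-0.0022,0,-0.0004,1.0]]

```text
time: 8.0
tool_pos: [0.486, 0.0509, 0.082]
tool_rot: [-1.571, -0.0, -2.379]
contact_force: [-2.5, -1.6, 2.3]
opening: 0.0002
```

```bash
python3 -c "
from h import *
goto([0.5896,-0.0217,0.082],-82)
t=snap('top','t5')
f=t['frame'][:,:,::-1]
a=cv2.resize(f[75:145,225:300],None,fx=5,fy=5,interpolation=cv2.INTER_CUBIC)
t=snap('scene','s5')
f=t['frame'][:,:,::-1]
b=cv2.resize(f[160:230,155:230],None,fx=5,fy=5,interpolation=cv2.INTER_CUBIC)
cv2.imwrite('pics/t5c.png',np.hstack([a,b]))
"
```

```text
t 8.0 pos [0.486  0.0509 0.082 ] xang -136.32 F [-2.48 -1.58  2.33] open 0.0002 q6 [-0.05  0.49  1.84 -0.    0.81  0.76]
shift [-2.480e-02 -1.000e-04  1.241e-01] twist -54.3220116336617
```

View pics/t5c.png

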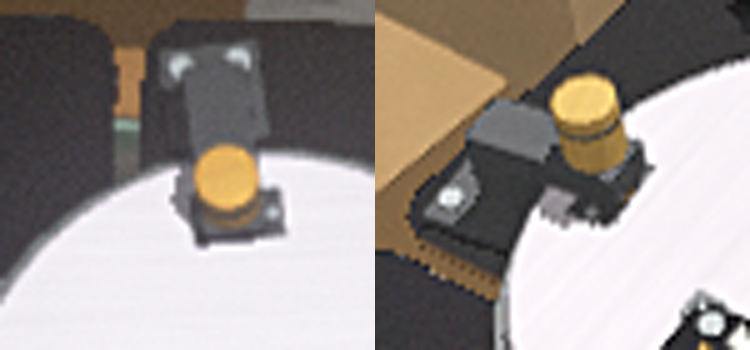

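The weight still looks raised, with the brass hole plate nearly centred under the bracket. Creeping on.

Emit:
send_rows:
  motion:
    - [[-0.0011,0,-0.0002,0.5],[-0.0016,0,-0.0003,0.75]]

```text
time: 8.3
tool_pos: [0.4867, 0.052, 0.082]
tool_rot: [-1.571, -0.001, -2.392]
contact_force: [-3.9, -4.3, 4.2]
opening: 0.0004
```

Emit:
send_rows:
  motion:
    - [[-0.0011,0,-0.0002,0.5],[-0.0016,0,-0.0003,0.75]]

```text
time: 8.5
tool_pos: [0.4869, 0.0525, 0.082]
tool_rot: [-1.571, -0.004, -2.406]
contact_force: [-6.4, -8.5, 5.7]
opening: 0.0004
```

Emit:
send_rows:
  motion:
    - [[-0.0011,0,-0.0002,0.5],[-0.0016,0,-0.0003,0.75]]

```text
time: 8.7
tool_pos: [0.4869, 0.0528, 0.082]
tool_rot: [-1.572, -0.007, -2.419]
contact_force: [-7.1, -9.3, 6.9]
opening: 0.0
```

It resists suddenly at about 11 N, so it should be locked. I'll hold with slightly less overtravel for half a second.

Emit:
send_rows:
  motion:
    - [[-0.0012,0,-0.0002,0],[-0.0012,0,-0.0002,0],[-0.0012,0,-0.0002,0]]

```text
time: 9.0
tool_pos: [0.4869, 0.0528, 0.082]
tool_rot: [-1.572, -0.009, -2.419]
contact_force: [-6.6, -7.9, 5.4]
opening: 0.0006
```

```bash
python3 -c "
from h import *
goto([0.5896,-0.0217,0.082],-82)
t=snap('scene','s6')
f=t['frame'][:,:,::-1];g=load('s5')['frame'][:,:,::-1]
cv2.imwrite('pics/t6c.png',np.hstack([cv2.resize(x[160:230,155:230],None,fx=5,fy=5,interpolation=cv2.INTER_CUBIC) for x in (g,f)]))
"
```

```text
t 9.0 pos [0.4869 0.0528 0.082 ] xang -138.58 F [-6.61 -7.89  5.38] open 0.0006 q6 [-0.05  0.5   1.83 -0.01  0.83  0.81]
shift [-0.0278 -0.0004  0.1238] twist -56.58460283978954
```

View pics/t6c.png

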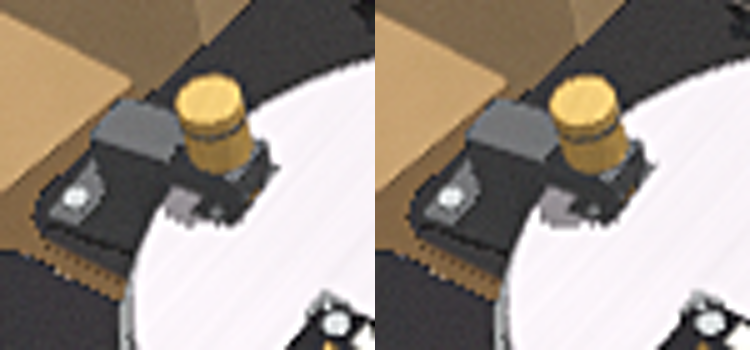

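```bash
python3 -c "
from h import *
for n in ['scene0','s2','s5','s6']:
    f=load(n)['frame'].astype(int)[150:230,155:230]
    m=(f[:,:,0]-f[:,:,2]>70)&(f[:,:,0]>130); m[:,:30]=0; m[60:]=0
    ys,xs=np.nonzero(m); print(n,ys.min()+150,ys.max()+150,ys.mean()+150,xs.mean()+155,len(ys))
for n in ['top0','t2','t5']:
    f=load(n)['frame'].astype(int)[95:125,255:285]
    m=(f[:,:,0]-f[:,:,2]>70)&(f[:,:,0]>150)
    ys,xs=np.nonzero(m); print(n,ys.min()+95,ys.max()+95,ys.mean()+95,len(ys))
s=load('s6');
for z in (.110,.099,.063+.01,.064): print(z,proj(s,[.7045,-.0046,z]))
"
```

```text
scene0 150 189 175.4421768707483 197.7074829931973 147
s2 150 209 180.50207468879668 196.60165975103735 241
s5 150 193 181.04326923076923 197.8894230769231 208
s6 150 193 180.84729064039408 197.74384236453201 203
top0 102 114 108.45038167938931 131
t2 103 124 109.70344827586207 145
t5 104 116 110.06870229007633 131
0.11 [196.8328013  173.91554904]
0.099 [197.67442926 177.52984691]
0.073 [199.60560125 185.82309661]
0.064 [200.25573609 188.61504398]
```

The pin's weight is 4 px lower than at the start (bottom at row 193 against 189, about 11 mm), so the pin is home. The 10 N lean lasted more than 0.5 s. Letting go.

Emit:
send_rows:
  motion:
    - [[0.006,0,0,0],[0.02,0,0,0],[0.03,-0.01,0,0],[0.03,-0.06,0,0],[0.03,-0.11,0,0],[0.03,-0.16,0,0],[0.03,-0.17,0,0]]

```text
time: 9.75
tool_pos: [0.4681, 0.0337, 0.2588]
tool_rot: [-1.563, -0.0, -2.419]
contact_force: [0.9, -0.4, -0.9]
opening: 0.0005
```

```bash
python3 -c "
from h import *
t=load('top0')
f=t['frame'][195:245,365:425][:,:,::-1]
cv2.imwrite('pics/mv.png',cv2.resize(f,None,fx=12,fy=12,interpolation=cv2.INTER_CUBIC))
goto([0.43,-0.29,0.25],-90)
"
```

```text
t 9.75 pos [0.4681 0.0337 0.2588] xang -138.6 F [ 0.89 -0.38 -0.9 ] open 0.0005 q6 [-0.09  0.23  1.66 -0.01  1.24  0.76]
shift [0.2426 0.0105 0.2176] twist -48.60068006409236
```

View pics/mv.png

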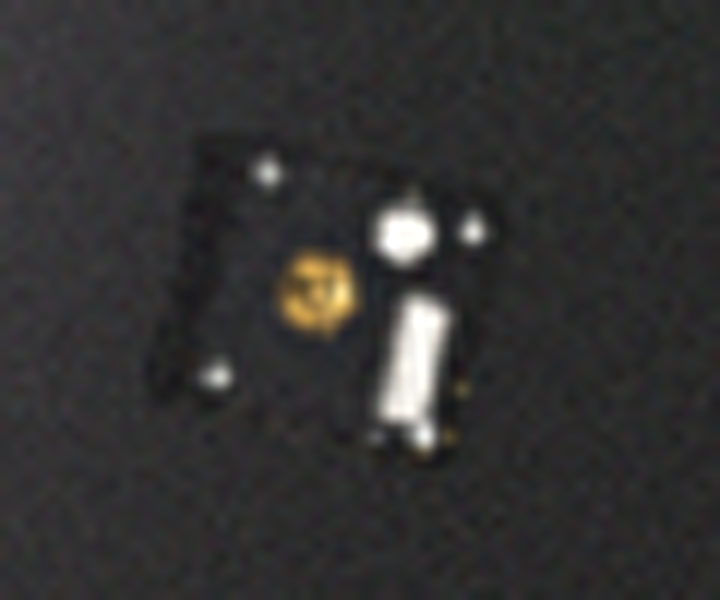

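```bash
python3 -c "
from h import *
t=load('top0')
P=np.array([onz(t,365+u/12,195+v/12,.016)[:2] for u,v in [(268,172),(473,230),(424,436),(218,377)]])
print(P.round(4),P.mean(0)); 
for i in range(4):
    d=P[(i+1)%4]-P[i]; print(np.hypot(*d),np.degrees(np.arctan2(d[1],d[0])))
c=P.mean(0); a=np.radians(-105); v=c+.055*np.array([np.cos(a),np.sin(a)])
goto([*v,.25],-105)
"
```

```text
[[ 0.495  -0.2846]
 [ 0.4842 -0.3254]
 [ 0.4431 -0.3155]
 [ 0.4541 -0.2746]] [ 0.46910466 -0.30001249]
0.04226859667849747 -104.79901012424163
0.04224983135855366 166.37649366651567
0.042368775651021755 75.02704693643686
0.04211929351314317 -13.75589827104775
t 9.75 pos [0.4681 0.0337 0.2588] xang -138.6 F [ 0.89 -0.38 -0.9 ] open 0.0005 q6 [-0.09  0.23  1.66 -0.01  1.24  0.76]
shift [0.2657 0.0109 0.2814] twist -33.60068006409236
```

Emit:
send_rows:
  motion:
    - [[0.266,0.011,0.281,-34],[0.266,0.011,0.281,-34],[0.266,0.011,0.281,-34],[0.266,0.011,0.281,-34],[0.266,0.011,0.281,-34],[0.266,0.011,0.281,-34],[0.266,0.011,0.281,-34],[0.266,0.011,0.281,-34]]
  gripper: 0.9

```text
time: 10.55
tool_pos: [0.4543, -0.3406, 0.25]
tool_rot: [-1.564, -0.004, -1.826]
contact_force: [0.6, 0.9, 0.0]
opening: 0.0598
```

Emit:
send_rows:
  motion:
    - [[0,0,0,0],[0,0,0,0]]

```text
time: 10.75
tool_pos: [0.4537, -0.3414, 0.2492]
tool_rot: [-1.565, -0.003, -1.829]
contact_force: [0.1, -0.0, -0.5]
opening: 0.0757
```

```bash
python3 -c "
from h import *
goto([.469,-.3,.25],-104.5)
snap('wrist','w7');t=snap('top','t7');s=snap('scene','s7')
g=t['frame'][75:245,205:355][:,:,::-1]
cv2.imwrite('pics/t7c.png',cv2.resize(g,None,fx=3.5,fy=3.5,interpolation=cv2.INTER_CUBIC))
"
```

```text
t 10.75 pos [ 0.4537 -0.3414  0.2492] xang -104.77 F [ 0.07 -0.01 -0.53] open 0.0757 q6 [-0.78  0.42  1.41  0.    1.3  -0.52]
shift [-0.044  -0.0009  0.0043] twist -0.27163038904268433
```

View pics/w7.png

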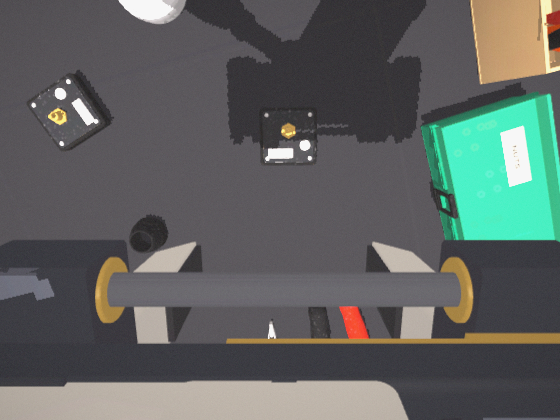

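View pics/t7c.png

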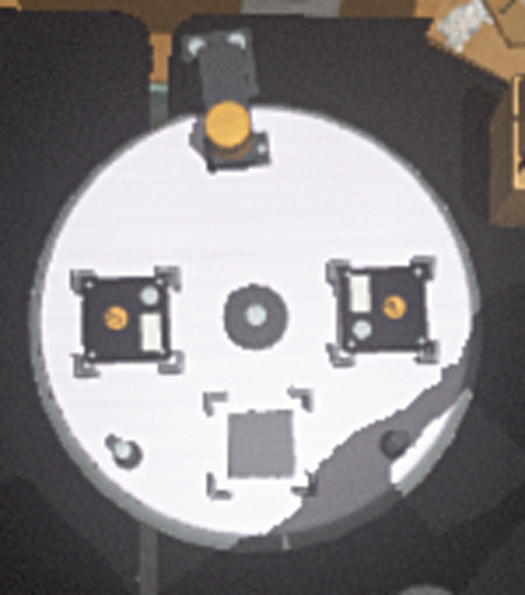

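The wrist view shows the movement square-on at (289,136), with the shaft at (288,130). The top crop shows the plate locked and the nest at the front. Now for precise screws and height.

```bash
cat > m1.py <<'E'
from h import *
c=load('w7');t=load('top0')
f=c['frame']
cv2.imwrite('pics/w7c.png',cv2.resize(f[100:172,253:325][:,:,::-1],None,fx=8,fy=8,interpolation=cv2.INTER_CUBIC))
g=f.astype(int).min(2)[100:172,253:325]; m=(g>120).astype(np.uint8)
n,l,sta,cen=cv2.connectedComponentsWithStats(m)
for i in range(1,n): print(sta[i],(cen[i]+[253,100]).round(1))
E
python3 m1.py
```

```text
[11 13  4  4 13] [265.8 114.5]
[55 12  4  5 15] [309.5 114.1]
[29 30  2  3  5] [282.4 130.8]
[33 33  6  3 10] [288.6 133.7]
[40 32  2  2  4] [293.5 132.5]
[ 46  40  12  11 105] [304.5 144.9]
[ 12  48  29  15 301] [279.5 153.4]
[62 49  1  1  1] [315. 149.]
[54 56  5  5 19] [309.4 157.8]
[22 61  8  2 16] [278.5 161.5]
```

View pics/w7c.png

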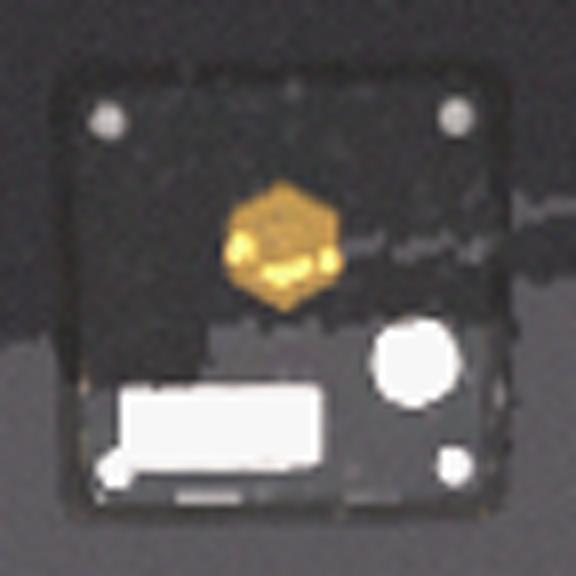

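```bash
python3 -c "
from h import *
c=load('w7');t=load('top0')
W=[(265.8,114.5),(309.5,114.1),(309.4,157.8),(266.8,158.0)]
T=[(365+u/12,195+v/12) for u,v in [(218,377),(268,172),(473,230),(424,436)]]
for w,q in zip(W,T):
    print(tri([(c,*w),(t,*q)]).round(4), onz(c,*w,.0155).round(4))
P=np.array([onz(c,*w,.0155)[:2] for w in W]); m=P.mean(0); print(m)
for i in range(4):
    d=P[(i+1)%4]-P[i]; print(np.hypot(*d).round(4),np.degrees(np.arctan2(d[1],d[0])).round(2))
goto([*m,.028],-104.5)
"
```

```text
[ 0.4546 -0.2728  0.022 ] [ 0.4552 -0.2725  0.0155]
[ 0.4951 -0.2828  0.0227] [ 0.4962 -0.2829  0.0155]
[ 0.4847 -0.323   0.0234] [ 0.4861 -0.3239  0.0155]
[ 0.4441 -0.3133  0.0214] [ 0.4449 -0.3132  0.0155]
[ 0.47060602 -0.29812807]
0.0424 -14.24
0.0422 -103.87
0.0425 165.48
0.042 75.91
t 10.9 pos [ 0.4545 -0.3393  0.25  ] xang -104.56 F [ 0.06 -0.3  -0.81] open 0.0816 q6 [-0.78  0.42  1.41  0.    1.3  -0.52]
shift [-0.0447  0.2219  0.0038] twist -0.057160282008226204
```

The screw spacing is 42.3 mm in both views on the 15.5 mm plane, and the two views differ by about 2 mm. I'll use wrist measurements for both the grasp and the nest so the camera bias cancels. Descending to grasp.

Emit:
send_rows:
  motion:
    - [[-0.0447,0.03,0.0038,0],[-0.0447,0.075,0.0038,0],[-0.0447,0.12,0.0038,0],[-0.0447,0.16,0.0038,0],[-0.0447,0.19,0.0038,0],[-0.0447,0.205,0.0038,0],[-0.0447,0.205,0.0038,0]]

```text
time: 11.6
tool_pos: [0.4698, -0.2956, 0.0431]
tool_rot: [-1.568, -0.001, -1.823]
contact_force: [-0.2, -0.0, 0.4]
opening: 0.0827
```

```bash
python3 -c "
from h import *
goto([.4706,-.2981,.028],-104.3)
snap('wrist','w8')
"
```

```text
t 11.6 pos [ 0.4698 -0.2956  0.0431] xang -104.44 F [-0.23 -0.01  0.39] open 0.0827 q6 [-0.7   0.64  1.68 -0.    0.82 -0.45]
shift [0.0022 0.0151 0.0014] twist -0.14319059785384525
```

View pics/w8.png

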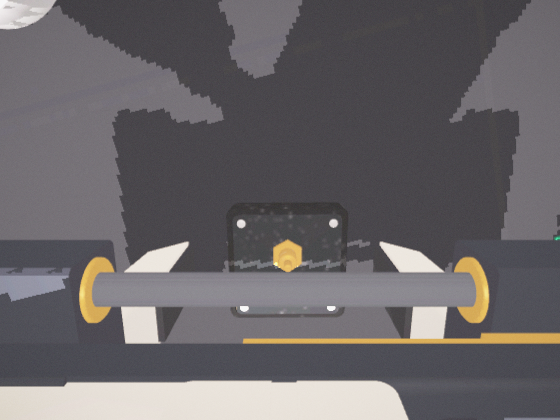

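The movement sits centred between the open fingers, with screws at (241,224), (334,224), (244,308) and (331,308). Going down and gripping.

Emit:
send_rows:
  motion:
    - [[0.0022,0.008,0.0014,0],[0.0022,0.015,0.0014,0],[0.0022,0.015,0.0014,0]]

```text
time: 11.95
tool_pos: [0.4713, -0.2988, 0.0294]
tool_rot: [-1.566, -0.002, -1.823]
contact_force: [0.7, 0.8, -0.4]
opening: 0.0827
```

Emit:
send_rows:
  motion:
    - [[0,0,0,0],[0,0,0,0],[0,0,0,0],[0,0,0,0],[0,0,0,0],[0,0,0,0]]
  gripper: 0
  grip_force: 15

```text
time: 12.55
tool_pos: [0.4714, -0.2989, 0.0297]
tool_rot: [-1.566, -0.003, -1.823]
contact_force: [-0.5, 0.3, 2.1]
opening: 0.0556
```

```bash
python3 -c "
from h import *
goto([.4706,-.2981,.028],-104.3)
snap('wrist','w9')
"
```

```text
t 12.55 pos [ 0.4714 -0.2989  0.0297] xang -104.44 F [-0.52  0.3   2.11] open 0.0556 q6 [-0.7   0.66  1.68 -0.    0.79 -0.45]
shift [-0.0006  0.0017 -0.0009] twist -0.14432530269118615
```

View pics/w9.png

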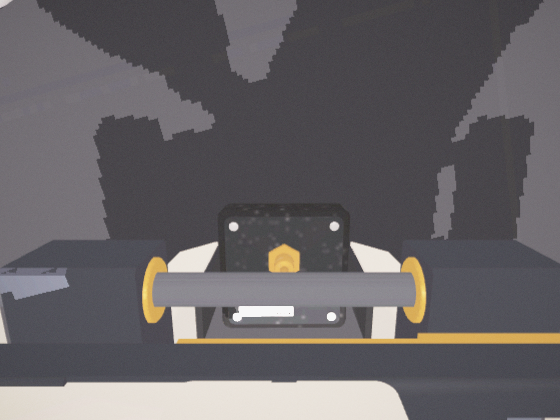

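Gripped at 55.6 mm. The screws are at (233,227), (334,226), (331,317) and (237,317). Lifting.

Emit:
send_rows:
  motion:
    - [[0,-0.01,0,0],[0,-0.03,0,0],[0,-0.07,0,0],[0,-0.12,0,0],[0,-0.16,0,0],[0,-0.16,0,0],[0,-0.16,0,0]]

```text
time: 13.3
tool_pos: [0.4708, -0.2983, 0.1908]
tool_rot: [-1.564, -0.004, -1.823]
contact_force: [0.8, 0.4, -1.6]
opening: 0.056
```

```bash
cat > m2.py <<'E'
from h import *
import sys
def scr(name):
    f=load(name)['frame'].astype(int).min(2)[215:330,215:350]; m=(f>150).astype(np.uint8)
    n,l,sta,cen=cv2.connectedComponentsWithStats(m)
    for i in range(1,n):
        if sta[i][4]>8: print(name,sta[i],(cen[i]+[215,215]).round(1))
scr('w9'); snap('wrist','w10'); s,q,R=st(); np.savez('pics/w10p.npz',q=q,R=R); scr('w10')
goto([0.4706,-.2981,.2],-90)
E
python3 m2.py
```

```text
w9 [14  7  9  9 69] [233. 226.]
w9 [115   7   9   9  67] [333.9 225.9]
w9 [ 0 27  3  8 18] [215.8 244.7]
w9 [ 18  91  61  16 671] [263.  311.5]
w9 [112  97  10   9  72] [331.  316.1]
w10 [115   7   9   8  56] [334.  225.7]
w10 [14  8  9  8 58] [233.1 226.4]
w10 [ 0 27  3  7 14] [215.8 244.6]
w10 [ 17  91  62  16 646] [263.  311.4]
w10 [112  97   9   9  66] [330.9 316.2]
t 13.35 pos [ 0.4702 -0.2979  0.1893] xang -104.45 F [-0.11  0.24 -0.59] open 0.0555 q6 [-0.7   0.45  1.53 -0.    1.15 -0.45]
shift [ 0.0002 -0.0107  0.0005] twist -14.445196943984342
```

View pics/w10.png

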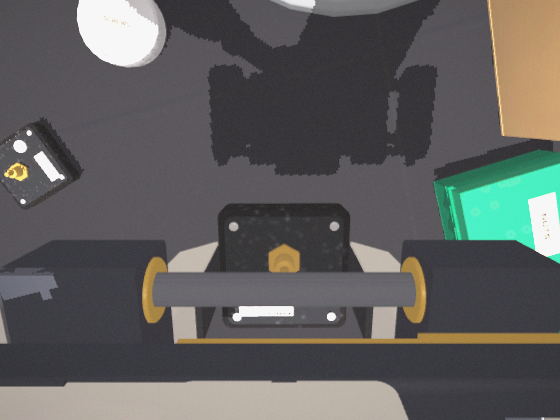

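```bash
python3 -c "
from h import *
t=load('t7')
def T(u,v,z): return onz(t,205+u/3.5,75+v/3.5,z)
pad=T(261,444,.042);print('pad',pad, np.degrees(np.arctan2(*(pad[:2]-AX[:2])[::-1])))
m1=T(117,319,.06);m2=T(383,309,.06)
for n,u,v in [('postL',120,450),('postR',393,437)]:
    p=T(u,v,.081);d=p[:2]-AX[:2];print(n,p,np.hypot(*d),np.degrees(np.arctan2(d[1],d[0])))
c=load('w9')
P=np.array([onz(c,*w,.0155)[:2] for w in [(233,226.1),(333.9,225.9),(331,316.1),(236.8,317.2)]]);print(P)
m=P.mean(0)
for i in range(4):
    d=P[(i+1)%4]-P[i]; print(np.hypot(*d).round(4),np.degrees(np.arctan2(d[1],d[0])).round(2))
q=np.array([.4714,-.2989,.0297]);a=np.radians(-104.44);ex=np.array([np.cos(a),np.sin(a)]);ez=np.array([-ex[1],ex[0]])
print('centre in tool x,z',(m-q[:2])@ex,(m-q[:2])@ez)
y=-87
r=np.radians(y); v=pad[:2]+.055*np.array([np.cos(r),np.sin(r)])
goto([*v,.25],y)
"
```

```text
pad [ 0.50551507 -0.02728895  0.042     ] -176.19726401408056
postL [0.49622499 0.0622046  0.081     ] 0.12553435540206753 138.0578758219302
postR [ 0.50780674 -0.11105691  0.081     ] 0.12113956433781493 -132.46957155335068
[[ 0.45589044 -0.27285403]
 [ 0.49697749 -0.28340186]
 [ 0.48657207 -0.32448865]
 [ 0.44544884 -0.31434341]]
0.0424 -14.4
0.0424 -104.21
0.0424 166.14
0.0428 75.87
centre in tool x,z -7.96336664585068e-05 -0.0002040957711669819
t 13.35 pos [ 0.4702 -0.2979  0.1893] xang -104.45 F [-0.11  0.24 -0.59] open 0.0555 q6 [-0.7   0.45  1.53 -0.    1.15 -0.45]
shift [-0.2182 -0.0613 -0.0166] twist -17.445196943984342
```

Emit:
send_rows:
  motion:
    - [[-0.02,-0.045,0,-2],[-0.06,-0.061,-0.005,-5],[-0.1,-0.061,-0.01,-9],[-0.14,-0.061,-0.0166,-14],[-0.18,-0.061,-0.0166,-18],[-0.21,-0.061,-0.0166,-18],[-0.218,-0.061,-0.0166,-18],[-0.218,-0.061,-0.0166,-18]]

```text
time: 14.15
tool_pos: [0.5079, -0.0815, 0.2483]
tool_rot: [-1.57, -0.003, -1.507]
contact_force: [-0.3, -0.2, -0.8]
opening: 0.0557
```

Emit:
send_rows:
  motion:
    - [[0,0,0,0],[0,0,0,0]]

```text
time: 14.35
tool_pos: [0.5075, -0.0826, 0.2476]
tool_rot: [-1.572, -0.002, -1.508]
contact_force: [0.4, -0.2, -1.5]
opening: 0.0558
```

```bash
python3 -c "
from h import *
goto([.5055,-.0273,.25],-86)
c=snap('wrist','w11')
cv2.imwrite('pics/w11c.png',cv2.resize(c['frame'][80:210,210:370][:,:,::-1],None,fx=4.5,fy=4.5,interpolation=cv2.INTER_CUBIC))
"
```

```text
t 14.35 pos [ 0.5075 -0.0826  0.2476] xang -86.41 F [ 0.44 -0.17 -1.53] open 0.0558 q6 [-0.31  0.33  1.56 -0.    1.26 -0.37]
shift [-0.0553 -0.0026  0.0015] twist -0.40972750551139825
```

View pics/w11.png

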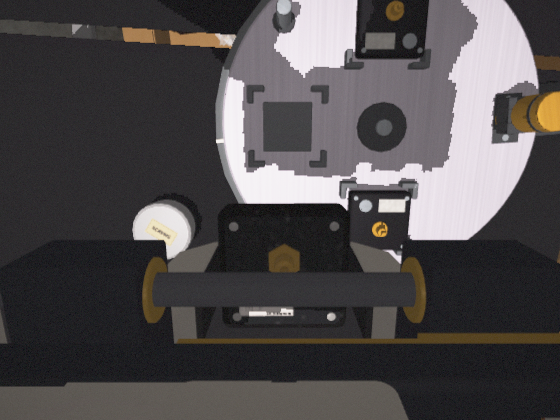

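View pics/w11c.png

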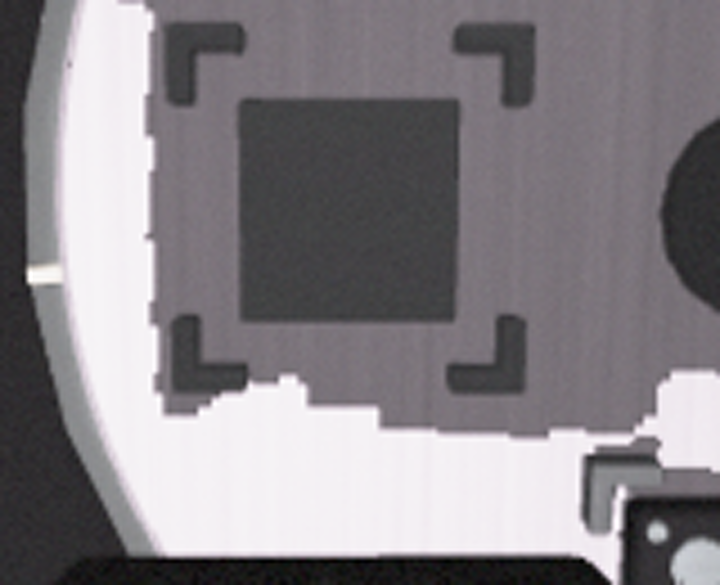

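The wrist crop shows the pad with corners at about (263,102), (312,102), (311,151) and (263,151), and the four guides intact. The held movement is unchanged.

```bash
python3 -c "
from h import *
c=load('w11');t=load('t7')
g=c['frame'].astype(int).max(2); m=np.zeros(g.shape,np.uint8); m[95:160,255:320]=(g[95:160,255:320]<85)
m=cv2.morphologyEx(m,cv2.MORPH_OPEN,np.ones((13,13),np.uint8))
cs,_=cv2.findContours(m,0,2);k=max(cs,key=cv2.contourArea);r=cv2.minAreaRect(k);print(r)
M=cv2.moments(m,True);cu,cv=M['m10']/M['m00'],M['m01']/M['m00'];print(cu,cv)
print('tri',tri([(c,cu,cv),(t,205+261/3.5,75+444/3.5)]))
def C(u,v,z): return onz(c,210+(u+.5)/4.5-.5,80+(v+.5)/4.5-.5,z)
for z,L in [(.042,[(239,99),(459,99),(456,321),(240,321)]),(.050,[(165,22),(536,22),(525,394),(173,392)])]:
    P=np.array([C(u,v,z)[:2] for u,v in L])
    print(z,P.mean(0))
    for i in range(4):
        d=P[(i+1)%4]-P[i]; print(np.hypot(*d).round(4),np.degrees(np.arctan2(d[1],d[0])).round(2))
print('mask centre',onz(c,cu,cv,.042))
s=load('s7');f=s['frame'][:,:,::-1]
cv2.imwrite('pics/s7c.png',cv2.resize(f[140:280,155:355],None,fx=3.5,fy=3.5,interpolation=cv2.INTER_CUBIC))
"
```

```text
((287.0, 126.0), (48.0, 48.0), 90.0)
287.0203131612357 125.77147693609818
tri [ 0.50669277 -0.02643245  0.02742078]
0.042 [ 0.50640621 -0.0259306 ]
0.0434 3.61
0.0434 -86.1
0.044 -176.38
0.0434 93.06
0.05 [ 0.50658093 -0.02583456]
0.0707 3.61
0.071 -86.4
0.0708 -176.7
0.0706 93.45
mask centre [ 0.50632542 -0.02513111  0.042     ]
```

View pics/s7c.png

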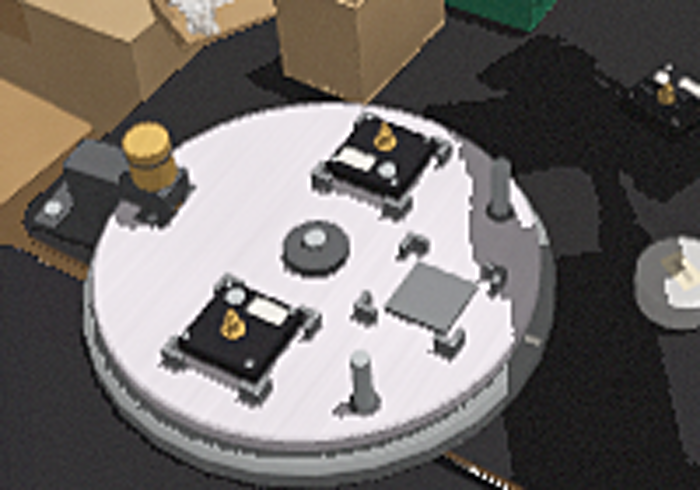

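The nest's scale checks out: the pad measures 44 mm on the 42 mm plane, and the guides 71 mm outside on the 50 mm plane. By wrist it is at (0.5065,-0.0259), yaw 3.5°. Moving above it.

```bash
python3 -c "
from h import *
goto([.5065,-.0259,.1],-86.5)
"
```

```text
t 14.4 pos [ 0.5076 -0.0826  0.2478] xang -86.42 F [ 0.48 -0.33 -0.07] open 0.0561 q6 [-0.31  0.33  1.56 -0.    1.26 -0.37]
shift [-0.057   0.1477  0.0026] twist 0.08046544305170755
```

Emit:
send_rows:
  motion:
    - [[-0.03,0,0.0026,0],[-0.057,0.02,0.0026,0],[-0.057,0.06,0.0026,0],[-0.057,0.1,0.0026,0],[-0.057,0.13,0.0026,0],[-0.057,0.147,0.0026,0],[-0.057,0.147,0.0026,0],[-0.057,0.147,0.0026,0]]

```text
time: 15.2
tool_pos: [0.5068, -0.0267, 0.1011]
tool_rot: [-1.571, -0.003, -1.509]
contact_force: [0.4, -0.7, -0.8]
opening: 0.0559
```

Emit:
send_rows:
  motion:
    - [[0,0,0,0]]

```text
time: 15.3
tool_pos: [0.5077, -0.0272, 0.1023]
tool_rot: [-1.569, -0.003, -1.51]
contact_force: [0.1, 0.5, -0.6]
opening: 0.0555
```

```bash
python3 -c "
from h import *
goto([.5065,-.0259,.078],-86.5)
c=snap('wrist','w12')
"
```

```text
t 15.3 pos [ 0.5077 -0.0272  0.1023] xang -86.52 F [ 0.14  0.46 -0.6 ] open 0.0555 q6 [-0.2   0.49  1.77 -0.    0.89 -0.26]
shift [-0.0014  0.0243 -0.0011] twist -0.01652150310911793
```

View pics/w12.png

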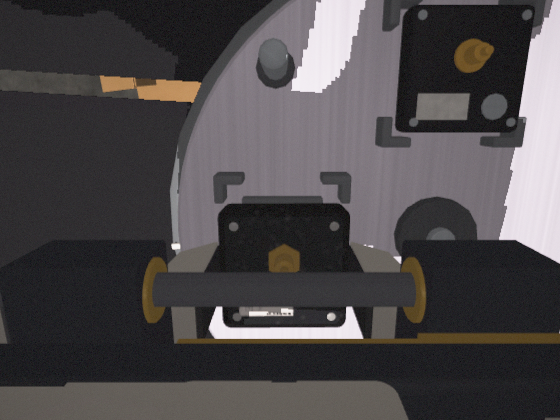

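The far guides at (214,173) and (351,173) are centred on the held movement (219 to 350). Lowering to just above the guides.

Emit:
send_rows:
  motion:
    - [[-0.0014,0.008,-0.0011,0],[-0.0014,0.016,-0.0011,0],[-0.0014,0.02,-0.0011,0],[-0.0014,0.02,-0.0011,0]]

```text
time: 15.75
tool_pos: [0.5061, -0.0258, 0.0816]
tool_rot: [-1.57, -0.003, -1.51]
contact_force: [0.0, -0.5, -0.4]
opening: 0.0557
```

Emit:
send_rows:
  motion:
    - [[0,0,0,0],[0,0,0,0]]

```text
time: 15.95
tool_pos: [0.5061, -0.0258, 0.0816]
tool_rot: [-1.57, -0.003, -1.51]
contact_force: [-0.6, 0.2, -0.4]
opening: 0.0558
```

```bash
python3 -c "
from h import *
goto([.5065,-.0259,.0725],-86.5)
c=snap('wrist','w13')
cv2.imwrite('pics/w13c.png',cv2.resize(c['frame'][170:340,190:380][:,:,::-1],None,fx=4,fy=3.5,interpolation=cv2.INTER_CUBIC))
"
```

```text
t 15.95 pos [ 0.5061 -0.0258  0.0816] xang -86.51 F [-0.61  0.22 -0.43] open 0.0558 q6 [-0.2   0.52  1.79 -0.    0.84 -0.26]
shift [0.0001 0.0091 0.0004] twist -0.006883664720930938
```

View pics/w13c.png

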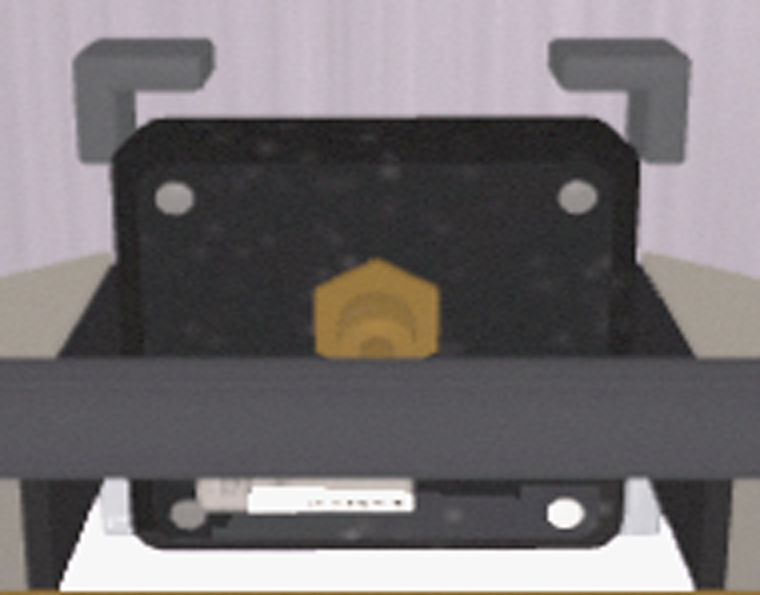

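```bash
python3 -c "
from h import *
c=load('w13')
def C(u,v,z): return onz(c,190+(u+.5)/4-.5,170+(v+.5)/3.5-.5,z)[:2]
a=np.radians(-86.5);ex=np.array([np.cos(a),np.sin(a)]);ez=np.array([-ex[1],ex[0]]);q=np.array([.5061,-.0258])
def r(p): p=p-q; return (p@ex*1e3).round(2),(p@ez*1e3).round(2)
for n,z,L in [('guide outer',.05,[(76,65),(690,65)]),('guide far',.05,[(100,39),(670,39)]),('guide inner edge',.05,[(135,93),(627,93)]),('screws',.0674,[(174,197),(577,197),(565,514),(189,514)])]:
    print(n,[r(C(u,v,z)) for u,v in L])
"
```

```text
guide outer [(np.float64(-34.2), np.float64(-34.62)), (np.float64(-34.22), np.float64(35.65))]
guide far [(np.float64(-37.64), np.float64(-31.71)), (np.float64(-37.66), np.float64(33.18))]
guide inner edge [(np.float64(-30.46), np.float64(-28.02)), (np.float64(-30.47), np.float64(28.6))]
screws [(np.float64(-21.49), np.float64(-21.52)), (np.float64(-21.5), np.float64(20.84)), (np.float64(21.05), np.float64(20.97)), (np.float64(21.05), np.float64(-21.3))]
```

From the close view, the movement needs +0.7 mm along tool z, and x agrees within 0.2 mm. Lowering gently.

Emit:
send_rows:
  motion:
    - [[0,0.002,0.0008,0],[0,0.004,0.0008,0],[0,0.006,0.0008,0],[0,0.0075,0.0008,0],[0,0.0085,0.0008,0],[0,0.0085,0.0008,0]]

```text
time: 16.6
tool_pos: [0.5069, -0.0258, 0.073]
tool_rot: [-1.57, -0.003, -1.51]
contact_force: [-0.3, -1.0, -1.0]
opening: 0.0559
```

Emit:
send_rows:
  motion:
    - [[0,0.0005,0,0],[0,0.001,0,0]]

```text
time: 16.8
tool_pos: [0.5069, -0.0258, 0.072]
tool_rot: [-1.57, -0.003, -1.51]
contact_force: [0.2, -0.3, -1.0]
opening: 0.056
```

Emit:
send_rows:
  motion:
    - [[0,0.0005,0,0],[0,0.0007,0,0]]

```text
time: 17.0
tool_pos: [0.5069, -0.0258, 0.0717]
tool_rot: [-1.57, -0.003, -1.51]
contact_force: [-2.2, -1.1, 6.5]
opening: 0.0564
```

```bash
python3 -c "
from h import *
goto([.5065,-.0259,.0717],-86.5)
c=snap('wrist','w14')
cv2.imwrite('pics/w14c.png',cv2.resize(c['frame'][170:340,190:380][:,:,::-1],None,fx=4,fy=3.5,interpolation=cv2.INTER_CUBIC))
"
```

```text
t 17.0 pos [ 0.5069 -0.0258  0.0717] xang -86.51 F [-2.18 -1.1   6.47] open 0.0564 q6 [-0.2   0.53  1.79 -0.    0.81 -0.26]
shift [ 0.0001 -0.     -0.0004] twist -0.005555673847311482
```

View pics/w14c.png

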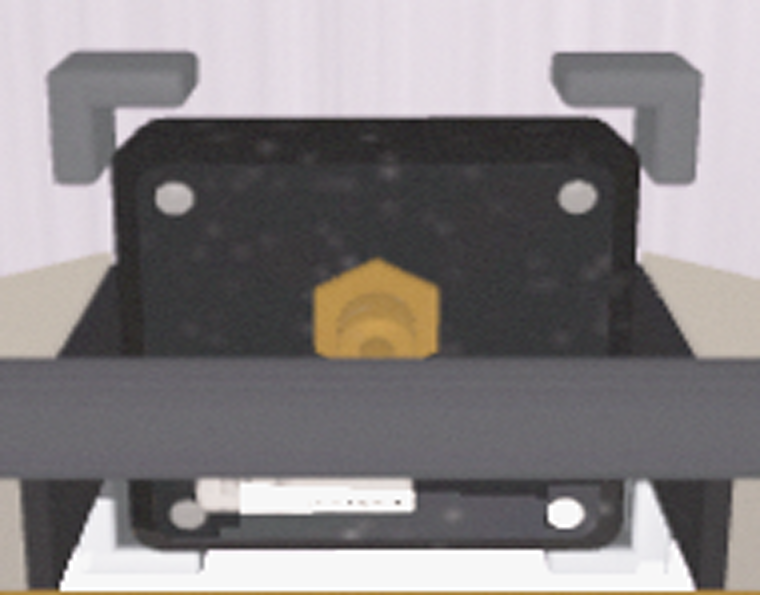

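Contact at exactly the expected height (0.0717), pressing 6.5 N. The guides (48 to 700) are centred on the movement (113 to 637). Releasing with limited opening.

Emit:
send_rows:
  motion:
    - [[0,0,0,0],[0,0,0,0],[0,0,0,0],[0,0,0,0]]
  gripper: 0.74

```text
time: 17.45
tool_pos: [0.5069, -0.0258, 0.0716]
tool_rot: [-1.57, -0.003, -1.51]
contact_force: [-0.2, -0.3, 0.3]
opening: 0.0676
```

```bash
python3 -c "
from h import *
goto([.5065,-.0259,.0717],-86.5)
c=snap('wrist','w15')
cv2.imwrite('pics/w15c.png',cv2.resize(c['frame'][170:340,190:380][:,:,::-1],None,fx=4,fy=3.5,interpolation=cv2.INTER_CUBIC))
"
```

```text
t 17.45 pos [ 0.5069 -0.0258  0.0716] xang -86.5 F [-0.15 -0.28  0.35] open 0.0676 q6 [-0.2   0.53  1.79 -0.    0.81 -0.26]
shift [ 0.0001 -0.0001 -0.0004] twist -0.002610897026755765
```

View pics/w15c.png

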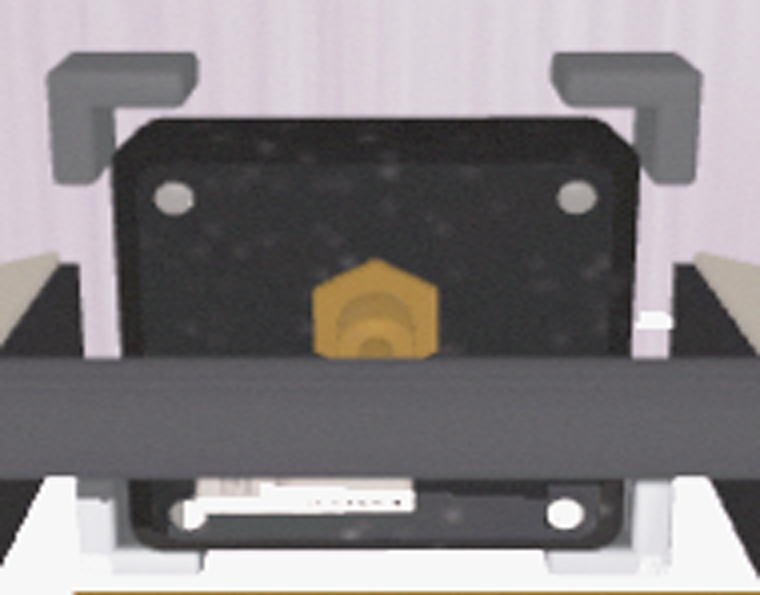

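The movement stayed put with a clear gap on both sides. Rising.

Emit:
send_rows:
  motion:
    - [[0,-0.01,0,0],[0,-0.03,0,0],[0,-0.07,0,0],[0,-0.12,0,0],[0.02,-0.17,0,0],[0.055,-0.178,0,0],[0.055,-0.178,0,0],[0.055,-0.178,0,0]]

```text
time: 18.3
tool_pos: [0.5099, -0.0805, 0.2502]
tool_rot: [-1.57, -0.003, -1.511]
contact_force: [-0.5, 0.2, 0.1]
opening: 0.0677
```

```bash
python3 -c "
from h import *
goto([.5065,-.0259,.0717],-86.5)
c=snap('wrist','w16');s=snap('scene','s16')
g=c['frame'].astype(int).min(2)[80:180,230:340]; m=(g>110).astype(np.uint8)
cv2.imwrite('pics/w16c.png',cv2.resize(c['frame'][80:180,230:340][:,:,::-1],None,fx=5,fy=5,interpolation=cv2.INTER_CUBIC))
f=s['frame'][:,:,::-1];cv2.imwrite('pics/s16c.png',cv2.resize(f[140:280,155:355],None,fx=3.5,fy=3.5,interpolation=cv2.INTER_CUBIC))
f=s['frame'].astype(int)[150:230,185:230]
m=(f[:,:,0]-f[:,:,2]>70)&(f[:,:,0]>130);m[60:]=0
ys,xs=np.nonzero(m);print(ys.max()+150)
"
```

```text
t 18.3 pos [ 0.5099 -0.0805  0.2502] xang -86.6 F [-0.53  0.19  0.11] open 0.0677 q6 [-0.3   0.33  1.55 -0.    1.26 -0.36]
shift [-0.0552  0.1783 -0.0003] twist -0.10123917145824635
193
```

View pics/w16c.png

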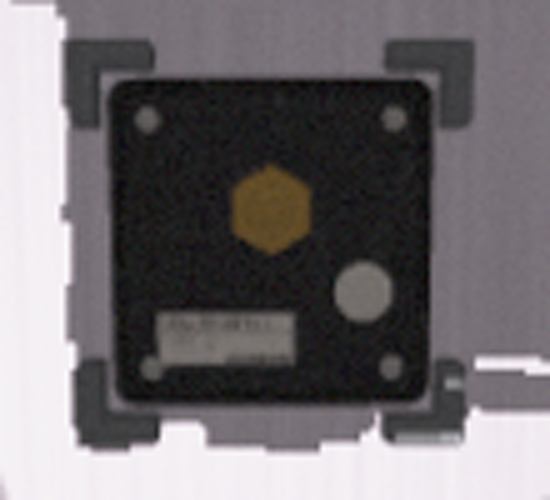

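View pics/s16c.png

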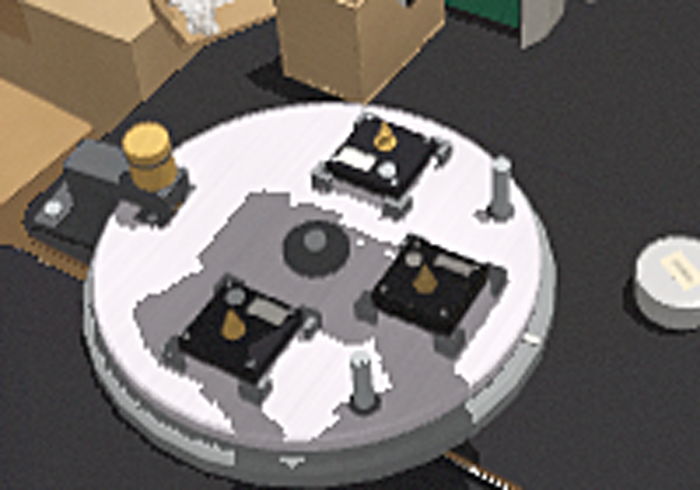

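The movement sits inside all four guides, less than 1 mm off centre and flat. The pin weight is still down (row 193). Handing in.

```bash
python3 -c "
from h import *
hand_in(); goto([.5,0,.1],0)"
```

```text
the job is handed in; nothing more can be done
the job is handed in; nothing more can be done
```

I turned the plate about 47° clockwise by the left post at no more than 27 mm/s until the pin dropped and the plate locked. I leaned on it for more than half a second, mostly at about 10 N. I then gripped the far-right movement, seated it in the front nest, released it, backed off and handed in at about 18 s.

**Last checks:**
- **Pin:** its weight sits 4 px (about 11 mm) lower than at the start, so the pin is home and was still down at the end.
- **Movement:** it lies flat inside all four corner guides, less than 1 mm off centre. Contact came at the expected height, at about 6.5 N.
- **Hand:** it was clear of everything, with about 0 N on the sensor.
- **Bystanders:** I saw no sign of disturbance, but I did not measure their positions again at the end.

**What disagreed or came close:**
- **Force:** during the lean the whole sensed force peaked at about 13.6 N including the vertical part, which is close to the 15 N limit.
- **Height by two views:** this was off by 6 to 15 mm using the top and wrist cameras, because they are close together. I checked heights instead by known sizes, and by the height at which the movement touched down.
- **Camera bias:** the top and wrist cameras differed by about 2 mm sideways. I used the wrist camera for both the grasp and the nest so that this cancelled out.

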